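Flag the length mark and clamp the sliding leg there

ROBOT

A 6-joint arm with a two-finger parallel gripper is mounted at the origin on a cart in front of the work surface, level with it; the furniture and walls round the work are solid. World frame = base frame: x ahead of the robot, y to its left, z up, the work surface at z = 0. Lengths are in mm, angles in rad, forces in N, time in s.
With the tool pointing down it reaches from about 225 to 725 mm from the base axis. Payload 3.1 kg.
Tool frame: the origin (TCP) lies midway between the tips of the shut fingers; the grasp point (between the pads) lies 19 mm behind it; z points along the fingers, y is the line along which they close (so a half turn about z gives the same grasp; the last joint's range is limited). The gripper opens to 85 mm and grips with 20 to 120 N. Pads are 22 mm wide; open, the fingers measure 114 mm over their backs; the gripper's body (76 mm by 85 mm) begins 54 mm behind the grasp point. The pads swing forward as they close: fully open they stand 13 mm farther back than shut.
Start: joints at [-1.243, 0.048, 0.099, 1.622, 0, 1.443], TCP at [231.079, -471.402, 231.312] pointing down, gripper open.
Joint ranges: [-2.91, 2.91], [-0.99, 1.94], [-1.21, 1.42], [-2.12, 2.29], [-1.49, 1.47], [-3.14, 3.14]. Speed limits (rad/s): [2.79, 2.79, 3.14, 3.14, 3.14, 3.14].

INTERFACE

Orientations are given as a rotation vector (axis times angle).
In Python, from workcell import observe, eyes, sign_off, recognise, silhouettes, spot_point gives the robot as it stands. The module is installed in compiled form; this text tells all that it offers.
- The arm moves only by the shell command python3 -m handwheel 'ROWS' [OPENING] [FORCE]. ROWS is JSON, a list of rows, each a list of 2 entries, a list of its own where there are three numbers: the shift along the tool's x, y, z in mm, then the turn, a rotation vector about the tool's x, y, z in degrees. In form: [[[dx, dy, dz], [ax, ay, az]], ...]. A call has 1 to 5 rows; each row is the pose to reach, as a shift and turn from the pose commanded when the call began, along the tool's axes at that moment; what a row does not reach only later rows make up. A row lasts 1/8 s, in which the tool goes at most 62.5 mm and 10.7 degrees, less where a joint would pass 70% of its speed; a pose out of reach is approached as far as the arm can. A call with a gripper value outside its range is refused whole. OPENING is the closure, from -1 (fully open) to 1 (shut), set as the call begins (- or left out, the last holds). The fingers move at their own pace and stop on an object; FORCE is the grip in N (left out, the last holds). Time passes only in rows, so rows that repeat a pose let the fingers close. It gives the time, the measured TCP pose, the force, the opening and the grip force at its end, in the units of the state.
- observe(): the state, without advancing time (a new reading comes with each control period).
- eyes.camera(name): name is "scene" or "top"; returns a dict with "frame" (384x512x3 uint8, blue, green, red), "range_z" (384x512 float32, mm along the optical axis (not along the pixel's ray), 0 where there is no reading), "mtx" (3x3 intrinsics, pixels), "extrinsics" (4x4, takes a point from camera to world coordinates). Camera axes: x right, y down, z forward; pixel columns grow to the right and rows downward; lengths in mm; the calibration is good to about 2 mm. A picture is of the moment at which its call begins.
- sign_off(): hands the job in; it is judged then, once.
Trained networks look in the newest picture that a camera, given by its name, has taken for a name from the list of things; names that differ only in an ending like _2 or _b are one class to them, and where a whole thing is asked for, a point or a joint stands for the part that bears it (a point fixed in the world has none). Each returns a list of dicts, best first, with "p" (0 to 1); they miss things now and then, are a little off and sometimes report something else, mostly with a low value. They report only what shows in the picture. A call takes as long as a camera call.
- recognise(thing, camera): "extent" ([left, top, right, bottom] in pixels, round what is visible of it).
- silhouettes(thing, camera): "mask" (384x512 bool, what is visible of it) and "extent" ([left, top, right, bottom] in pixels, round what is visible of it).
- spot_point(thing, camera): "xy" ([column, row] in pixels: a listed point, or the origin of a listed thing).
The state is a dict: "time_s": time; "joint_pos": joint angles; "qd": joint speeds; "joint_efforts": joint torques, N m; "position": TCP position; "eef_rot": TCP orientation; "ft_force": force on the tool from outside, world axes, zero at the start; "moment": the same for the moment, N m; "gripper_width": opening from 0.0 (shut) to 1.0 (fully open); "grasp_force": force on a finger pad.
Only numpy, scipy, OpenCV 4.12 (cv2) and the standard library are available. Lean on these libraries where they do the work, as an engineer would, in place of code of your own. Each camera call takes 0.05 s, during which the arm holds its last target. There are 200 camera calls.

TASK

Squeeze the sprung clip open and let it snap onto the top edge of the upright scale plate, centred over the dark length line, upright and pushed well down. Then, with the cam lever still open, draw the sliding leg out of its sleeve by its handle until its pointer stands at that line, and without letting it run back squeeze the cam lever fully shut against the fixed grip. Finish holding it like that: leg at the line and lever squeezed shut, clip still in place, and the tape, jar and tin left alone.

Things in the scene. Friction and masses are not known exactly. Their poses are not given: they have to be found in the camera images.
- stop_base: Length stop, fixed on the table: dark base plate 150 x 330 x 10 mm, y -130 to +200 mm. Origin on the table; x points from the leg's line (x = -45 mm) to the scale plate, z up; the leg draws out along -y. Grey sleeve 37 mm wide, 44 mm high, at x = -45, y 85 to 200 mm. 
- plate_top (a point): Point at the middle of the top edge of the scale plate: upright aluminium plate 7 mm thick (stop_base x = +60 mm), y -120 to +60 mm, its top edge 52 mm above the table; short graduations low on its near face. Axes as stop_base.
- mark: The length mark: the one full-height dark line, 2 mm wide, up both faces and over the top edge (52 mm high) of the scale plate. Origin on the table below the plate's middle plane; axes as stop_base. Its place along the plate differs each time, 35 to 90 mm beyond the pointer at rest.
- clip: Loose sprung steel clip, 60 g, 85 mm tall, 26 mm wide, a big clothes peg standing jaws down, handles up. Origin amid the feet, z up, x = opening way (squeeze along x), y = along the pin (z = 40 mm). Front and back alike. Jaw pads z 0 to 14 mm, 8 mm thick, 5 mm apart at rest; above them a hollow 12 mm wide up to z = 36 mm takes the plate.
- clip_grip (a point): Between the clip's handles, 68 mm above its feet. The handles splay from z = 40 to 84 mm, 45 mm wide over all at the top; squeezed right in (10 to 14 N) they stand parallel, 23 mm wide, and the jaw pads 25 mm apart. This point is on the half toward +x, which tilts by half the jaw angle.
- clip_jaw (a joint): Opening angle of the clip: 0 at rest (jaws 5 mm apart), 0.56 squeezed right open, about 0.06 when gripping the 7 mm scale plate. Sprung shut.
- leg_head: Handle head at the leg's outer end (bar 22 mm wide, top z = 36 mm). Origin at table height on the leg's line, axes as stop_base. Fixed black grip: x +4 to +12 mm, y -24 to +26, z 36 to 78. Cam lever stands on its -x side; lever shut, the two are 24 mm wide, centred on x = 0. Pinch them from above, fingers astride along x.
- foot_plate (a point): Middle of the inner face of the foot plate across the leg's end: at leg_head y = -24 mm, 56 mm above the table; plate 76 mm wide in x, 6 mm thick, z 16 to 72 mm. Fingers let down astride grip and lever, close behind it, push it outwards (-y) to draw out the leg before pinching.
- leg (a joint): How far the leg is drawn out: 0 at rest in the sleeve, at most 0.12 m. A spring pulls it back with 6 N at 0 and about 9 N at 0.1 m, and always does: the lever does not take over, so it must be held.
- pointer (a point): Tip of the thin pointer arm that reaches from the foot plate to the near face of the scale plate, 21 mm above the table, at leg_head y = -30 mm. Pointer and mark agree when both have the same y along stop_base.
- lever_handle: Cam lever's black handle: upright strip 60 mm long, 6 mm thick, z 40 to 78 mm. Origin at table height on its upright pivot (leg_head x = -9, y = +40 mm); it runs along its own -y, its free end just short of the foot plate. Open, it stands out to -x by 0.32 rad, free end 31 mm from the leg's line over all.
- lever_pad (a point): Point on the lever's outer face where it is best pressed, 50 mm from the pivot.
- cam_lever (a joint): Cam lever: 0 open, 0.32 fully shut (parallel to the fixed grip). Sprung open; takes 2 N at the pad to start and about 5 N when shut, and springs open again when let go.
- tape_measure: Bystander: yellow tape measure, 62 x 82 x 36 mm, on the table.
- screw_jar: Bystander: jar of screws with black lid, 61 mm across, 86 mm tall.
- grease_tin: Bystander: round blue tin, 69 mm across, 47 mm tall.

How it is judged:
By the outcome, as a careful person would: the job done as asked, in the order asked, and still so for the second after the job is handed in, while the arm keeps its last pose, push and grip.
It also fails if it takes over 48 s, if anything falls off the work surface, if the arm or the gripper's body presses on something with over 40 N, if the wrist force passes 120 N, or if a joint passes its speed limit or range.

## Working session

There is one attempt and no reset: what is moved stays moved. The work goes in short steps, Python scripts to look and compute and a shell command to move; the robot and the scene stay as the last step left them, time stands still between calls to the robot, and variables do not carry over. Pictures are saved under pics/ and viewed, at most 13 in all, crops included, and the job is handed in when it is done.

```bash
mkdir -p pics; cat > h.py <<'E'
import numpy as np,cv2
from workcell import observe,eyes,sign_off,recognise,silhouettes,spot_point
def cam(n):
    c=eyes.camera(n); return c
def ray(c,uv):
    K=np.array(c["mtx"]);E=np.array(c["extrinsics"])
    d=E[:3,:3]@np.linalg.solve(K,[uv[0],uv[1],1.]); return E[:3,3],d
def atz(c,uv,z):
    o,d=ray(c,uv); return o+d*(z-o[2])/d[2]
def deep(c,uv):
    o,d=ray(c,uv); z=c["range_z"][int(round(uv[1])),int(round(uv[0]))]; return o+d*z
def tri(c1,u1,c2,u2):
    A=np.zeros((3,3));b=np.zeros(3);R=[ray(c1,u1),ray(c2,u2)]
    for o,d in R:
        d=d/np.linalg.norm(d);P=np.eye(3)-np.outer(d,d);A+=P;b+=P@o
    x=np.linalg.solve(A,b); o,d=R[0];d=d/np.linalg.norm(d)
    return x,2*np.linalg.norm((x-o)-d*((x-o)@d))
def proj(c,p):
    E=np.linalg.inv(np.array(c["extrinsics"]));q=np.array(c["mtx"])@(E[:3,:3]@p+E[:3,3]);return q[:2]/q[2]
E
cat > a.py <<'E'
from h import *
np.set_printoptions(precision=1,suppress=True)
s=observe();print({k:np.round(v,3) for k,v in s.items()})
C={n:cam(n) for n in("scene","top")}
for n in C: cv2.imwrite(f"pics/{n}0.png",C[n]["frame"]);print(n,C[n]["extrinsics"][:3,3], C[n]["mtx"][0,0])
for t in "stop_base plate_top mark clip clip_grip leg_head foot_plate pointer lever_handle lever_pad tape_measure screw_jar grease_tin".split():
    u={}
    for n in C:
        r=spot_point(t,n)
        if r: u[n]=np.array(r[0]["xy"]);print(t,n,u[n],"p%.2f"%r[0]["p"],deep(C[n],u[n]), [ (np.round(q["xy"]),round(q["p"],2)) for q in r[1:3]])
    if len(u)==2: print("   tri",*tri(C["scene"],u["scene"],C["top"],u["top"]))
E
python3 a.py
```

```text
{'time_s': np.float64(0.0), 'joint_pos': array([-1.2,  0. ,  0.1,  1.6,  0. ,  1.4]), 'qd': array([-0.,  0., -0., -0.,  0., -0.]), 'joint_efforts': array([  0. , -33.9,  32. ,   0. ,  -0. ,   0. ]), 'position': array([ 230.9, -470.8,  230.1]), 'eef_rot': array([-3.1, -0.7,  0. ]), 'ft_force': array([ 0.6, -0.4,  0.3]), 'moment': array([0.1, 0. , 0. ]), 'grasp_force': np.float64(0.0), 'gripper_width': np.float64(1.001)}
scene [142.1 642.5 592.4] 439.69288408241727
top [453.1 -45.1 998.1] 401.55259064882944
stop_base scene [304.9 197.6] p0.91 [469.  -85.4  64.4] []
stop_base top [296.9 216.1] p0.97 [ 519.4 -174.5   11. ] []
   tri [ 516.  -178.4   -4.4] 9.543241296889173
plate_top scene [287.4 166.1] p0.91 [ 620.  -291.7   -2.2] []
plate_top top [312.2 192.2] p0.94 [ 573.  -207.9   49.9] []
   tri [ 574.4 -206.6   52.4] 3.7404502281847347
mark top [285.  244.4] p0.42 [ 451.1 -136.5   76.5] []
clip scene [264.2 286.2] p0.63 [432.  147.5  17.6] [(array([324., 192.]), 0.3)]
clip top [170.9 252.6] p0.60 [436.9 128.4  44.7] []
   tri [437.3 136.2   5. ] 2.40629104972374
clip_grip scene [265
[... 816 characters left out ...]
68.9] []
lever_pad top [286.1 245.8] p0.69 [ 447.8 -141.2   54.4] [(array([292., 215.]), 0.39), (array([172., 248.]), 0.3)]
   tri [ 448.4 -139.7   66.3] 1.3268779214485844
tape_measure scene [189.5 208.9] p0.75 [566.6 175.7 155.5] [(array([214., 188.]), 0.26)]
tape_measure top [221.  139.6] p0.85 [708.9   8.8  36.8] []
   tri [717.9  10.5   0.6] 1.5160222334432851
screw_jar scene [241.3 172.9] p0.62 [ 692.5 -173.5   13.4] []
screw_jar top [300.5 141.5] p0.87 [ 689.4 -179.9   81. ] []
   tri [ 708.4 -193.    -0.8] 4.589464709486504
grease_tin scene [217.3 190.4] p0.90 [693.3 -68.9  16.6] []
grease_tin top [261.3 138.9] p0.85 [706.6 -89.8  45.7] []
   tri [716.8 -93.8  -4.2] 6.882294355642679
```

```bash
python3 - <<'E'
import cv2
a=cv2.imread("pics/top0.png")[100:300,130:390]
cv2.imwrite("pics/t1.png",cv2.resize(a,None,fx=3,fy=3,interpolation=2))
a=cv2.imread("pics/scene0.png")[130:310,200:440]
cv2.imwrite("pics/s1.png",cv2.resize(a,None,fx=3.3,fy=3.3,interpolation=2))
E
```

```text
(no output)
```

View pics/t1.png

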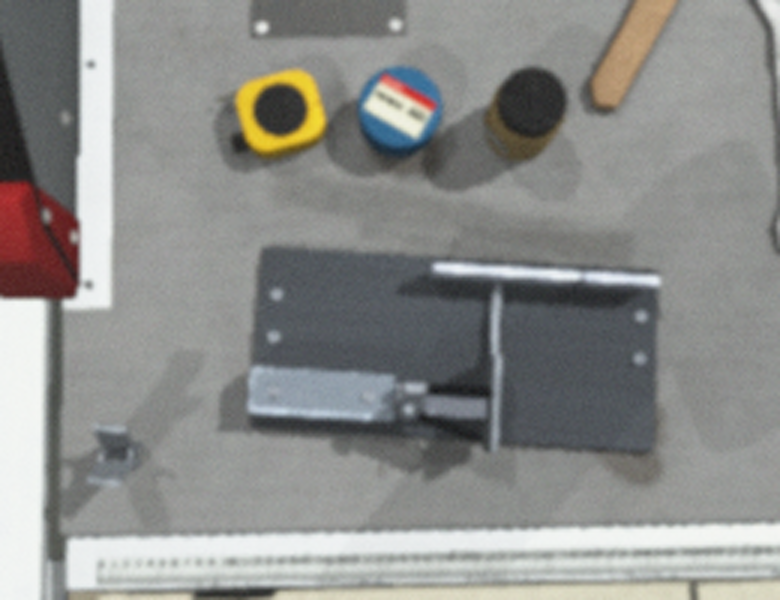

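View pics/s1.png

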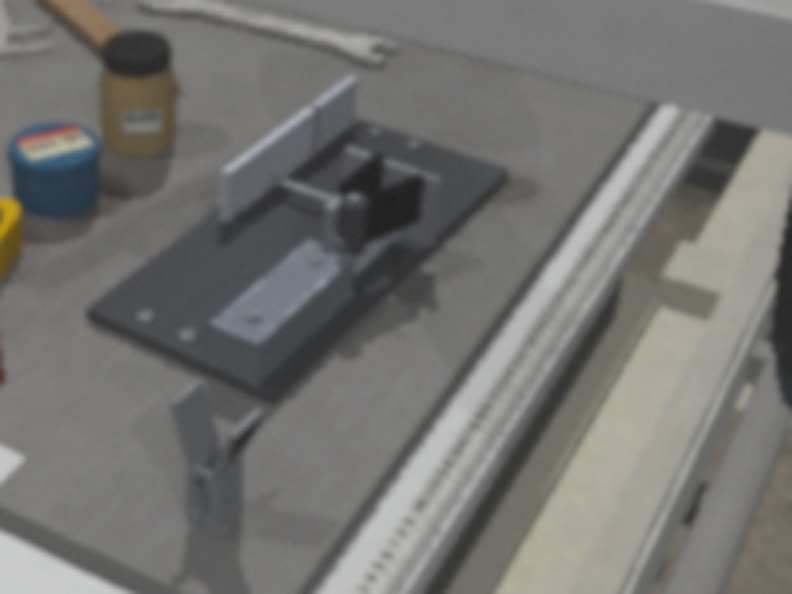

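The top view shows the plate's white edge at crop (433–660, 265–280) with the mark at about (583,275). The leg and handle are at (400–490, 405), and the clip at (115,450) opens along image up/down. The scene view shows the mark at (316,118) on the plate and the clip upright at (212,460).

```bash
cat > b.py <<'E'
from h import *
from scipy.spatial.transform import Rotation as R
np.set_printoptions(precision=1,suppress=True)
T=R.from_rotvec(observe()["eef_rot"]).as_matrix();print("tool axes (cols)\n",T.round(3))
C={n:cam(n) for n in("scene","top")}
def cloud(c):
    v,u=np.mgrid[:384,:512];K=c["mtx"];E=c["extrinsics"];z=c["range_z"]
    p=np.stack([(u-K[0,2])/K[0,0]*z,(v-K[1,2])/K[1,1]*z,z],-1);return p@E[:3,:3].T+E[:3,3]
P={n:cloud(C[n]) for n in C}
for n in C: # clip
    for lo,hi in((4,14),(14,36),(40,60),(60,75),(75,95)):
        q=P[n];m=(abs(q[...,0]-437)<60)&(abs(q[...,1]-137)<40)&(q[...,2]>lo)&(q[...,2]<hi)&(C[n]["range_z"]>0)
        a=q[m]
        if len(a)>3:print("clip",n,lo,len(a),a.min(0),a.max(0),a.mean(0))
    for k in range(3):
        pass
    r=silhouettes("clip",n);
    for x in r[:2]: print(n,"mask",x["p"],x["extent"],x["mask"].sum())
    np.save(f"m_{n}.npy",r[0]["mask"])
# plate & base in top
q=P["top"];fr=C["top"]["frame"].astype(float).mean(2)
m=(q[...,2]>44)&(q[...,2]<60)&(abs(q[...,0]-573)<25)&(q[...,1]<-90)&(q[...,1]>-320)
a=q[m];print("plate",len(a),a.min(0),a.max(0),a.mean(0),np.polyfit(a[:,1],a[:,0],1))
v,u=np.nonzero(m);print("px",u.min(),u.max(),v.min(),v.max())
f=np.polyfit(u[fr[m]>150],v[fr[m]>150],1);print(f)
us=np.arange(270,356)
for i in us:
    w=np.polyval(f,i); print(i,*[int(cv2.getRectSubPix(fr.astype(np.float32),(1,1),(float(i),float(w+d)))[0,0]) for d in(-2,-1,0,1,2)],end=' | ')
print()
# sleeve & leg-region top
for nm,zl,zh,xr in(("sleeve",40,48,(440,520)),("high",66,90,(420,530))):
    m=(q[...,2]>zl)&(q[...,2]<zh)&(q[...,0]>xr[0])&(q[...,0]<xr[1])&(q[...,1]<60)&(q[...,1]>-300)
    a=q[m];print(nm,len(a),a.min(0),a.max(0),a.mean(0))
    if nm=="sleeve":print(cv2.minAreaRect(a[:,:2].astype(np.float32)))
m=(q[...,2]>6)&(q[...,2]<14)&(q[...,0]>400)&(q[...,0]<620)&(q[...,1]<60)&(q[...,1]>-370);a=q[m];print("base",cv2.minAreaRect(a[:,:2].astype(np.float32)),a[:,2].mean())
m=(q[...,2]>100)&(q[...,0]>350)&(q[...,1]>-350);print("tall",[(q[m][q[m][:,1]>t].min(0),q[m].max(0)) for t in(-400,)])
E
python3 b.py
```

```text
tool axes (cols)
 [[ 0.9  0.4 -0. ]
 [ 0.4 -0.9  0. ]
 [-0.  -0.  -1. ]]
clip scene 4 84 [426.8 123.3   4.2] [448.8 148.9  14. ] [435.9 140.1   9.3]
clip scene 14 128 [426.8 123.1  14. ] [450.2 149.1  35.9] [434.3 139.2  24.3]
clip scene 40 202 [424.4 120.1  40. ] [453.8 149.1  59.9] [440.3 137.2  49.1]
clip scene 60 127 [417.7 119.2  60.2] [456.8 150.7  74.9] [443.6 136.2  67.6]
clip scene 75 131 [415.9 119.4  75.1] [462.2 150.5  85.8] [440.4 136.1  80.9]
scene mask 0.65 [252.4, 247.5, 279.5, 293.3] 726
scene mask 0.21 [193.3, 190.8, 206.1, 217.4] 273
clip top 4 23 [392.  103.8   4. ] [493.1 169.6  13.8] [446.6 132.5   6.5]
clip top 14 9 [430.6 121.1  16.9] [449.6 123.6  32.8] [440.7 122.3  24.7]
clip top 40 100 [427.  121.   40.7] [452.6 149.4  59.8] [440.7 134.3  48.6]
clip top 60 58 [422.7 120.6  60. ] [457.2 148.4  75. ] [439.  133.5  67.4]
clip top 75 75 [419.  119.8  75.7] [463.8 149.2  87.7] [440.6 134.6  81.8]
top mask 0.71 [161.8, 239.7, 177.9, 263.0] 264
top mask 0.46 [212.0, 182.4, 351.4, 251.7] 8144
plate 250 [ 566.9 -294.9   44. ] [ 584.7 -116.8   55.6] [ 575.8 -206.2  
[... 2018 characters left out ...]
3 221 231 200 141 | 347 163 223 232 210 149 | 348 160 217 229 209 151 | 349 153 192 208 190 147 | 350 148 165 174 164 146 | 351 145 147 150 146 141 | 352 142 145 146 146 142 | 353 146 146 145 146 145 | 354 144 149 150 148 146 | 355 145 146 147 146 145 | 
sleeve 754 [ 464.6 -157.3   40. ] [506.6  32.2  47.9] [485.  -27.8  43.8]
((482.3863525390625, -63.046363830566406), (189.25469970703125, 36.91767883300781), 85.6048812866211)
high 309 [ 438.  -164.4   66.1] [511.  -84.6  83.7] [ 473.6 -129.6   75. ]
base ((519.0831909179688, -167.08541870117188), (391.3144226074219, 152.221923828125), 85.00459289550781) 9.827115748526568
tall [(array([453.1, -45.1, 100. ]), array([1034.2,  223.7,  998.1]))]
```

```bash
cat >> b.py <<'E'
print("======")
c=C["top"]
e1=atz(c,(273.9,np.polyval(f,273.9)),52);e2=atz(c,(349.8,np.polyval(f,349.8)),52);mk=atz(c,(323.7,np.polyval(f,323.7)),52)
print(e1,e2,"len",np.linalg.norm(e1-e2),"mark",mk,"frac y",60-np.linalg.norm(mk-e1))
d=(e1-e2)/np.linalg.norm(e1-e2);yaw=np.degrees(np.arctan2(-d[0],d[1]));print("yaw",yaw)
# pointer arm
for n in C:
    q=P[n]
    for xa in range(515,575,10):
        m=(q[...,2]>14)&(q[...,2]<60)&(q[...,0]>xa)&(q[...,0]<xa+10)&(q[...,1]<-130)&(q[...,1]>-200)&(q[...,0]<563)
        a=q[m]
        if len(a): print("arm",n,xa,len(a),a.mean(0),a[:,2].max(),a[:,1].min(),a[:,1].max())
# base edges
q=P["top"];m=(q[...,2]>6)&(q[...,2]<14)&(q[...,0]>400)&(q[...,0]<620)&(q[...,1]<45)&(q[...,1]>-315)
m=cv2.morphologyEx(m.astype(np.uint8),cv2.MORPH_OPEN,np.ones((5,5)))>0
print("base",cv2.minAreaRect(q[m][:,:2].astype(np.float32)))
# clip yaw from top handles
for lo in(70,):
  for sx in(0,1):
    q=P["top"];m=(q[...,2]>lo)&(q[...,2]<90)&(abs(q[...,0]-441)<40)&(abs(q[...,1]-135)<40)&((q[...,0]>441)==sx)
    a=q[m];print(len(a),a.mean(0),a.min(0),a.max(0),cv2.minAreaRect(a[:,:2].astype(np.float32)))
print("eef",observe()["eef_rot"],"toolx ang",np.degrees(np.arctan2(T[1,0],T[0,0])))
s=C["scene"]["frame"][120:220,260:345];cv2.imwrite("pics/s2.png",cv2.resize(s,None,fx=7,fy=6,interpolation=2))
E
python3 b.py | sed -n '/=====/,$p'
```

```text
======
[ 582.8 -116.7   52. ] [ 568.6 -296.8   52. ] len 180.74839687174526 mark [ 573.4 -234.9   52. ] frac y -58.622527237613184
yaw -4.502898153220593
arm scene 515 5 [ 521.6 -166.4   23.1] 24.861540016374192 -169.56243649109126 -163.22251846306688
arm scene 525 9 [ 529.9 -167.7   21.6] 24.14881805538755 -170.28777851716222 -164.61878587301055
arm scene 535 9 [ 539.7 -167.9   22. ] 23.7701572442661 -170.838163581049 -164.06415609427415
arm scene 545 10 [ 549.9 -169.1   21.9] 24.488094327038198 -171.83353326036263 -165.8961496826755
arm scene 555 7 [ 558.9 -169.1   22.4] 25.382783614445543 -170.12414025397732 -167.4567879340625
arm top 515 10 [ 519.6 -166.4   22.9] 25.233252109717796 -168.81262616749595 -163.38646587188518
arm top 525 10 [ 529.5 -165.4   21.3] 25.49446372605462 -174.54495424690168 -140.21004857748045
arm top 535 8 [ 539.6 -167.8   22.9] 26.84428469237173 -169.3385655066068 -166.1117811600588
arm top 545 13 [ 549.5 -171.8   21.9] 24.566693595451056 -199.91569275291135 -166.79011130223896
arm top 555 12 [ 559.4 -167.    21.5] 24.667998043937246 -172.29140302398366 -148.6186570940467
base ((521.6632080078125, -136.4708251953125), (329.36102294921875, 149.67758178710938), 85.37076568603516)
46 [423.1 136.3  80.1] [419.  124.2  71.2] [428.  148.7  86.5] ((423.3700256347656, 136.4701385498047), (24.569204330444336, 8.615727424621582), 88.43692779541016)
46 [458.6 132.3  80. ] [454.4 119.3  70.2] [463.8 145.8  86.2] ((458.3892822265625, 132.51766967773438), (25.982778549194336, 8.600763320922852), 82.04161071777344)
eef [-3.1 -0.7  0. ] toolx ang 26.11569537091836
```

View pics/s2.png

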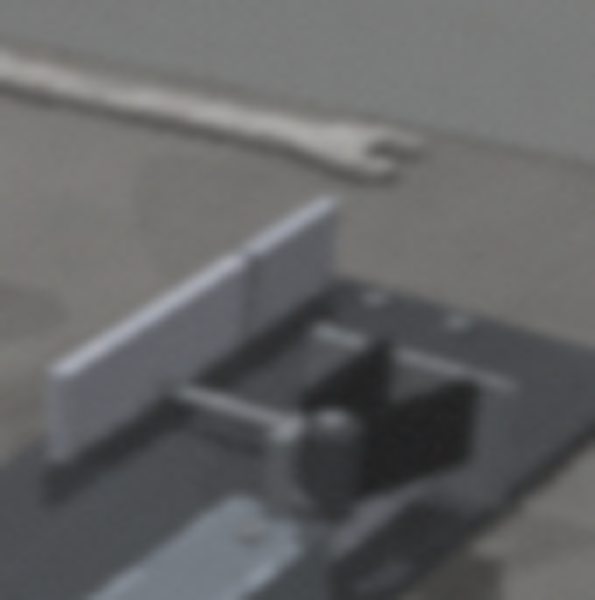

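```bash
cat > go.py <<'E'
import sys
from h import *
from scipy.spatial.transform import Rotation as R
np.set_printoptions(precision=2,suppress=True)
s=observe();M=R.from_rotvec(s["eef_rot"]);p=np.array(s["position"])
t=np.array(list(map(float,sys.argv[1:4])))
yaw=float(sys.argv[4]) if len(sys.argv)>4 else -4.5
x=np.array([np.cos(np.radians(yaw-90+180)),np.sin(np.radians(yaw+90)),0]);y=np.array([np.cos(np.radians(yaw)),np.sin(np.radians(yaw)),0])
G=R.from_matrix(np.stack([x,y,np.cross(x,y)],1))
print("t",round(s["time_s"],2),"pos",p,"shift",M.inv().apply(t-p),"turn",np.degrees((M.inv()*G).as_rotvec()),"F",np.round(s["ft_force"],1),"w",round(s["gripper_width"],3),"gf",round(s["grasp_force"],1),"j",np.round(s["joint_pos"],2))
E
python3 go.py 440.3 134.6 140
python3 -m handwheel '[[[43,-43,8],[0,0,-10]],[[86,-86,16],[0,0,-20]],[[129,-129,24],[0,0,-30]],[[172,-172,32],[0,0,-40]],[[215,-215,40],[0,0,-50]]]' -1
python3 go.py 440.3 134.6 140
```

```text
t 1.8 pos [ 231.07 -471.4   231.3 ] shift [ 454.61 -452.04   91.32] turn [ -0.    -0.   -59.39] F [ 0.4 -0.  -1.4] w 1.0 gf 0.0 j [-1.24  0.05  0.1   1.62 -0.    1.44]
time_s: 2.42
position: [329.9, -182.1, 191.3]
eef_rot: [2.468, 1.942, 0.001]
ft_force: [1.9, -0.6, 0.6]
gripper_width: 1.0
grasp_force: 0.0
t 2.42 pos [ 329.91 -182.07  191.26] shift [333.76  32.74  51.22] turn [ 0.08  0.02 -9.1 ] F [ 1.9 -0.6  0.6] w 1.0 gf 0.0 j [-0.68 -0.35 -0.33  1.59  0.    1.13]
```

```bash
python3 -m handwheel '[[[60,6,10],[0,0,-4]],[[120,12,20],[0,0,-9]],[[180,18,30],[0,0,-9]],[[240,24,40],[0,0,-9]],[[300,29,45],[0,0,-9]]]'|head -2
python3 go.py 440.3 134.6 100
```

```text
time_s: 3.05
position: [429.9, 102.6, 146.0]
t 3.05 pos [429.87 102.6  146.02] shift [32.78  7.65 46.01] turn [ 0.04  0.02 -0.36] F [ 1.  -0.1  0.9] w 1.001 gf 0.0 j [ 0.08 -0.17 -0.28  1.46 -0.    1.74]
```

```bash
python3 -m handwheel '[[[30,7,30],[0,0,0]],[[33,7.6,60],[0,0,0]],[[33,7.6,80],[0,0,0]],[[33,7.6,97],[0,0,0]],[[33,7.6,97],[0,0,0]]]'|head -2
python3 go.py 440.3 134.6 49
python3 - <<'E'
from h import *
c=cam("scene");a=c["frame"][200:330,180:350];cv2.imwrite("pics/g1.png",cv2.resize(a,None,fx=4,fy=4,interpolation=2))
E
```

```text
time_s: 3.68
position: [438.7, 132.5, 47.9]
t 3.67 pos [438.7  132.5   47.89] shift [ 2.23  1.41 -1.11] turn [-0.17  0.04 -0.4 ] F [-0.3 -0.1  0.6] w 1.001 gf 0.0 j [ 0.15 -0.08 -0.4   1.26  0.    1.8 ]
```

View pics/g1.png

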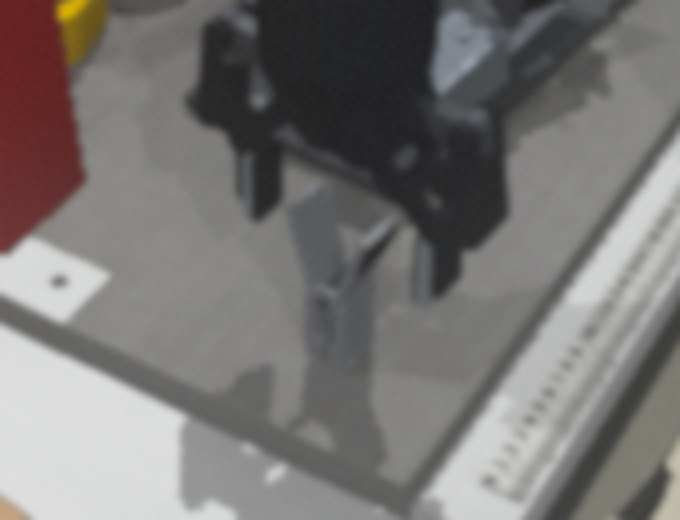

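The fingers stand astride the clip, at crop (258,180) and (435,260), with the clip upright between them at (340,290). I'll close now.

```bash
python3 -m handwheel '[[[2,1.2,0],[0,0,-0.4]],[[2,1.2,0],[0,0,-0.4]],[[2,1.2,0],[0,0,-0.4]],[[2,1.2,0],[0,0,-0.4]],[[2,1.2,0],[0,0,-0.4]]]' 1 25
python3 -m handwheel '[[[0,0,0],[0,0,0]],[[0,0,0],[0,0,0]],[[0,0,0],[0,0,0]]]' 1 25
python3 go.py 440.3 134.6 49
```

```text
time_s: 4.35
position: [442.6, 135.0, 51.2]
eef_rot: [2.306, 2.132, 0.004]
ft_force: [-2.1, 0.7, 7.8]
gripper_width: 0.211
grasp_force: 29.3
time_s: 4.72
position: [442.6, 135.0, 51.3]
eef_rot: [2.306, 2.132, 0.004]
ft_force: [-1.1, -0.4, 7.6]
gripper_width: 0.213
grasp_force: 29.3
t 4.72 pos [442.56 134.99  51.26] shift [-0.57 -2.23  2.25] turn [ 0.16 -0.05  0.02] F [-1.1 -0.4  7.6] w 0.213 gf 29.3 j [ 0.15 -0.08 -0.39  1.26  0.    1.8 ]
```

```bash
python3 -m handwheel '[[[0,0,-15],[0,0,0]],[[0,0,-40],[0,0,0]],[[0,0,-65],[0,0,0]],[[0,0,-80],[0,0,0]],[[0,0,-80],[0,0,0]]]'
cat > c.py <<'E'
from h import *
from go import M,p
C={n:cam(n) for n in("scene","top")}
c=C["scene"];v,u=np.mgrid[:384,:512]
for n in C:
  r=silhouettes("clip",n);print(n,[(x["p"],x["extent"]) for x in r[:2]])
for t in("clip","clip_grip"):
  for n in C:
    r=spot_point(t,n)
    if r: print(t,n,r[0])
z=c["range_z"];K=c["mtx"];E=c["extrinsics"]
q=np.stack([(u-K[0,2])/K[0,0]*z,(v-K[1,2])/K[1,1]*z,z],-1)@E[:3,:3].T+E[:3,3]
L=M.inv().apply((q-p).reshape(-1,3)).reshape(q.shape)
for lo,hi in((-5,8),(8,20),(20,35),(35,45),(45,60),(60,75)):
    m=(abs(L[...,0])<25)&(abs(L[...,1])<30)&(L[...,2]>lo)&(L[...,2]<hi)&(z>0);a=L[m]
    if len(a)>2:print(lo,len(a),np.percentile(a,[2,50,98],axis=0).round(1).tolist())
pp=np.round(np.mean([proj(c,p)],0)).astype(int);x0,y0=max(pp[0]-70,0),max(pp[1]-50,0)
cv2.imwrite("pics/g2.png",cv2.resize(c["frame"][y0:y0+120,x0:x0+150],None,fx=4.5,fy=4.5,interpolation=2));print("crop",x0,y0,pp)
E
python3 c.py 442 135 130
```

```text
time_s: 5.35
position: [442.5, 134.8, 130.8]
eef_rot: [2.305, 2.132, 0.004]
ft_force: [0.0, 0.6, -1.3]
gripper_width: 0.208
grasp_force: 28.8
t 5.35 pos [442.49 134.81 130.76] shift [ 0.15 -0.51  0.76] turn [ 0.17 -0.04  0.01] F [ 0.   0.6 -1.3] w 0.208 gf 28.8 j [ 0.15 -0.12 -0.26  1.42 -0.    1.8 ]
scene [(0.92, [253.0, 210.4, 276.1, 262.0]), (0.29, [228.7, 153.9, 355.3, 250.9])]
top [(0.41, [164.7, 243.0, 172.4, 261.3])]
clip scene {'xy': [260.3, 249.6], 'p': 0.95}
clip top {'xy': [166.3, 243.2], 'p': 0.61}
clip_grip scene {'xy': [269.1, 225.1], 'p': 0.72}
clip_grip top {'xy': [160.8, 256.0], 'p': 0.47}
-5 80 [[0.6, -16.8, -5.0], [9.8, 1.1, 1.3], [12.3, 10.8, 7.9]]
8 122 [[-12.8, -15.2, 8.4], [7.8, -11.2, 13.8], [13.8, 7.5, 19.7]]
20 115 [[-12.6, -19.8, 20.4], [3.1, -16.3, 27.6], [12.5, 11.8, 34.7]]
35 117 [[-12.9, -22.8, 35.1], [4.0, -17.5, 39.5], [12.4, 13.8, 44.6]]
45 51 [[-12.4, -23.6, 45.1], [5.1, -18.6, 47.2], [12.1, 16.3, 51.2]]
crop 193 181 [263 231]
```

View pics/g2.png

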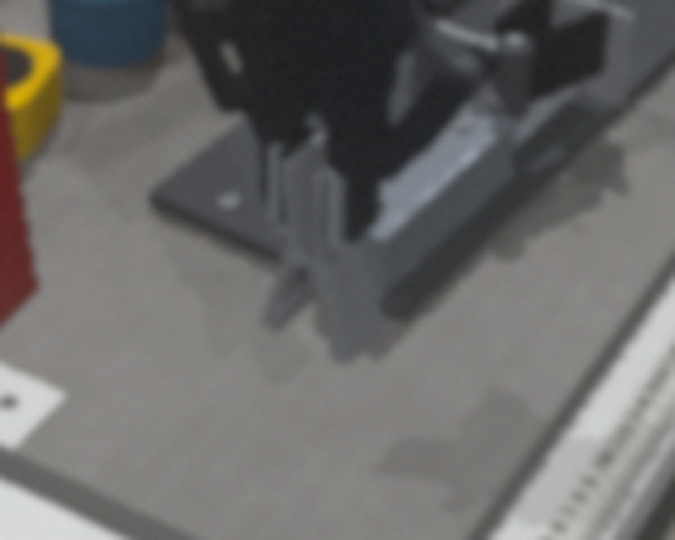

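```bash
cat > d.py <<'E'
from h import *
from go import M,p
c=cam("scene")
for y in(-20.5,-12.5,12.5,20.5):
    print(y,proj(c,p+M.apply([13,y,50])).round(1))
m=silhouettes("clip","scene")[0]["mask"]
for r in range(240,264,2):
    i=np.nonzero(m[r])[0]; print(r,i.tolist() if len(i)<3 else [i[0],i[-1]]+[k for k in i[1:] if k-1 not in i])
# tilt: pin region edges; handles outside
cv2.imwrite("pics/x.png",c["frame"])
E
python3 d.py 442 135 130
```

```text
t 5.75 pos [440.84 134.61 128.47] shift [ 0.47  1.13 -1.53] turn [-0.09  0.02  0.01] F [-0.4  1.  -0.1] w 0.209 gf 28.8 j [ 0.15 -0.12 -0.26  1.42  0.    1.8 ]
-20.5 [269.3 263.5]
-12.5 [265.5 261.7]
12.5 [253.9 256. ]
20.5 [250.2 254.2]
240 [np.int64(257), np.int64(275)]
242 [np.int64(256), np.int64(276)]
244 [np.int64(256), np.int64(276)]
246 [np.int64(255), np.int64(277)]
248 [np.int64(254), np.int64(277), np.int64(266)]
250 [np.int64(253), np.int64(278), np.int64(266)]
252 [np.int64(253), np.int64(278), np.int64(267)]
254 [np.int64(253), np.int64(279), np.int64(267)]
256 [np.int64(267), np.int64(278)]
258 [np.int64(267), np.int64(276)]
260 [np.int64(268), np.int64(274)]
262 [np.int64(269), np.int64(272)]
```

```bash
python3 -m handwheel '[[[-35,16,-15],[0,0,0]],[[-90,41,-20],[0,0,0]],[[-145,67,-20],[0,0,0]],[[-200,92,-20],[0,0,0]],[[-250,115,-20],[0,0,0]]]'|head -2
python3 -m handwheel '[[[-40,18,0],[0,0,0]],[[-75,35,0],[0,0,0]],[[-95,45,10],[0,0,0]],[[-105,49,20],[0,0,0]],[[-107,50,20],[0,0,0]]]'|head -2
python3 go.py 577.5 -235 130
python3 -m handwheel '[[[0,0,0],[0,0,0]],[[0,0,0],[0,0,0]]]'|head -2
cat > e.py <<'E'
from h import *
from go import M,p
mk=np.array([574,-234.7,52.])
for n in("scene","top"):
    c=cam(n)
    z=c["range_z"];K=c["mtx"];E=c["extrinsics"];v,u=np.mgrid[:384,:512]
    q=np.stack([(u-K[0,2])/K[0,0]*z,(v-K[1,2])/K[1,1]*z,z],-1)@E[:3,:3].T+E[:3,3]
    L=M.inv().apply((q-p).reshape(-1,3)).reshape(q.shape)
    for lo,hi in((8,20),(20,35),(35,45),(45,56)):
        m=(abs(L[...,0])<25)&(abs(L[...,1])<30)&(L[...,2]>lo)&(L[...,2]<hi)&(z>0);a=L[m]
        if len(a)>2:print(n,lo,len(a),np.percentile(a,[2,50,98],axis=0).round(1).tolist())
    print("mark proj",proj(c,mk-[3.5,0,0]).round(1))
    f=c["frame"];b=proj(c,mk).round().astype(int)-[60,60];b=b.clip(0)
    cv2.imwrite(f"pics/p_{n}.png",cv2.resize(f[b[1]:b[1]+100,b[0]:b[0]+120],None,fx=6,fy=6,interpolation=2));print("crop",b)
E
python3 e.py 577.5 -235 130
```

```text
time_s: 6.48
position: [537.0, -125.7, 149.3]
time_s: 7.1
position: [576.9, -233.7, 127.4]
t 7.1 pos [ 576.92 -233.72  127.45] shift [-1.23  0.67 -2.56] turn [-0.19 -0.1  -0.01] F [ 0.7 -0.  -0.9] w 0.21 gf 28.8 j [-0.49  0.31  0.19  1.45  0.    1.16]
time_s: 7.35
position: [578.2, -233.3, 130.1]
t 7.35 pos [ 578.17 -233.28  130.08] shift [-1.77 -0.53  0.08] turn [0.05 0.01 0.08] F [-0.3 -0.2 -0.6] w 0.21 gf 28.8 j [-0.49  0.3   0.19  1.45  0.    1.16]
scene 8 63 [[-13.0, -15.1, 8.4], [9.5, -10.2, 13.4], [13.1, 7.5, 19.0]]
scene 20 65 [[-13.2, -20.1, 20.5], [3.4, -15.7, 27.8], [12.9, 12.7, 34.6]]
scene 35 64 [[-11.5, -22.3, 35.4], [5.4, -15.7, 39.3], [13.6, 14.8, 45.0]]
scene 45 28 [[-14.7, -23.4, 45.3], [4.3, 8.7, 47.5], [13.6, 17.6, 50.8]]
mark proj [294.8 162. ]
crop [234 102]
top 8 19 [[7.1, -11.9, 8.4], [12.3, -1.4, 12.7], [14.7, 8.8, 16.6]]
top 20 25 [[-4.2, -17.5, 21.0], [7.6, -14.8, 28.8], [13.0, 14.8, 34.8]]
top 35 21 [[-2.6, -20.0, 35.6], [8.9, -17.8, 39.4], [13.0, 15.3, 43.7]]
top 45 10 [[-3.9, -21.1, 46.2], [7.2, -2.9, 48.9], [12.9, 20.8, 50.6]]
mark proj [323.7 192.9]
crop [264 131]
```

View pics/p_scene.png

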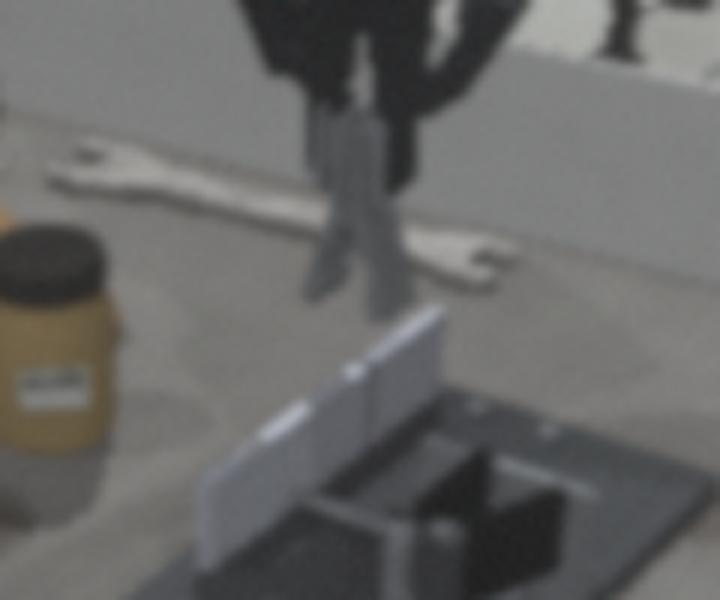

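The open jaws at crop (345,290) hang just above the plate. The mark is at crop (366,370), px (295,163), which agrees with its projection (294.8,162). Next I'll lower.

```bash
python3 -m handwheel '[[[-1,-1,5],[0,0,0]],[[-1.4,-1,15],[0,0,0]],[[-1.4,-1,26],[0,0,0]],[[-1.4,-1,38],[0,0,0]],[[-1.4,-1,45],[0,0,0]]]'
python3 -m handwheel '[[[0,0,3],[0,0,0]],[[0,0,6],[0,0,0]],[[0,0,7],[0,0,0]],[[0,0,7],[0,0,0]]]'
python3 e.py 576.5 -234.9 77
```

```text
time_s: 8.07
position: [576.1, -235.1, 82.5]
eef_rot: [-2.305, -2.131, 0.001]
ft_force: [-0.7, 0.2, -0.7]
gripper_width: 0.21
grasp_force: 28.8
time_s: 8.57
position: [577.1, -235.5, 77.6]
eef_rot: [2.306, 2.132, 0.0]
ft_force: [-0.4, 0.3, -0.6]
gripper_width: 0.21
grasp_force: 28.8
t 8.57 pos [ 577.06 -235.53   77.64] shift [ 0.59 -0.61  0.64] turn [0.03 0.01 0.02] F [-0.4  0.3 -0.6] w 0.21 gf 28.8 j [-0.5   0.32  0.1   1.35  0.    1.15]
scene 8 61 [[-12.4, -15.3, 8.2], [9.0, -9.2, 13.2], [14.4, 7.3, 19.7]]
scene 20 84 [[-11.2, -18.8, 20.2], [7.7, -13.9, 27.8], [22.0, 11.4, 34.9]]
scene 35 62 [[-11.6, -23.4, 35.1], [8.3, -14.9, 39.5], [22.9, 13.0, 44.7]]
scene 45 28 [[-7.6, -24.2, 45.8], [11.1, -9.5, 49.3], [23.7, -6.9, 55.0]]
mark proj [294.8 162. ]
crop [234 102]
top 8 14 [[6.1, -12.9, 8.7], [12.4, -2.3, 12.1], [14.3, 8.3, 19.7]]
top 20 36 [[2.2, -16.3, 21.6], [12.7, -5.5, 26.3], [23.4, 13.8, 34.4]]
top 35 25 [[-2.3, -19.9, 35.7], [9.8, -17.4, 39.2], [22.3, 19.3, 43.8]]
top 45 12 [[-2.5, -21.0, 46.1], [12.6, -6.8, 49.7], [20.4, 20.0, 54.0]]
mark proj [323.7 192.9]
crop [264 131]
```

View pics/p_scene.png

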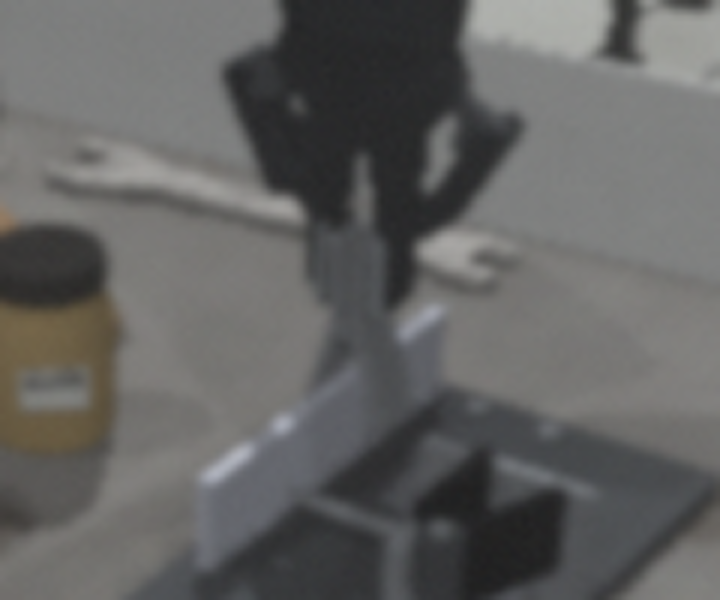

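The clip straddles the plate at crop (375,370), over the line. I'll release it.

```bash
python3 -m handwheel '[[[0.5,0,0],[0,0,0]],[[0.5,0,0],[0,0,0]],[[0.5,0,0],[0,0,0]],[[0.5,0,0],[0,0,0]],[[0.5,0,0],[0,0,0]]]' -1
python3 -m handwheel '[[[0,0,-20],[0,0,0]],[[0,0,-50],[0,0,0]],[[-50,-60,-65],[0,0,0]],[[-50,-110,-65],[0,0,0]],[[-50,-130,-65],[0,0,0]]]'
python3 - <<'E'
from h import *
c=cam("scene");t=cam("top");np.set_printoptions(precision=1,suppress=True)
for n in("scene","top"):print([(x["p"],x["extent"]) for x in silhouettes("clip",n)[:2]])
cv2.imwrite("pics/r1.png",np.hstack([cv2.resize(c["frame"][110:210,240:320],None,fx=5,fy=5,interpolation=2),cv2.resize(t["frame"][150:250,270:350],None,fx=5,fy=5,interpolation=2)]))
for n,c in(("s",c),("t",t)):
    z=c["range_z"];K=c["mtx"];E=c["extrinsics"];v,u=np.mgrid[:384,:512]
    q=np.stack([(u-K[0,2])/K[0,0]*z,(v-K[1,2])/K[1,1]*z,z],-1)@E[:3,:3].T+E[:3,3]-[574,-234.7,0]
    th=np.radians(4.5);q=q@np.array([[np.cos(th),-np.sin(th),0],[np.sin(th),np.cos(th),0],[0,0,1]]).T
    for lo,hi in((15,30),(30,50),(57,66),(66,80),(80,95),(95,110),(110,125)):
        m=(abs(q[...,0])<30)&(abs(q[...,1])<30)&(q[...,2]>lo)&(q[...,2]<hi)&(z>0);a=q[m]
        if len(a)>2:print(n,lo,len(a),np.percentile(a,[3,50,97],axis=0).round(1).tolist(),a[:,2].max())
E
```

```text
time_s: 9.3
position: [577.0, -235.0, 77.5]
eef_rot: [2.306, 2.133, 0.0]
ft_force: [0.3, -0.2, -0.2]
gripper_width: 1.003
grasp_force: 0.0
time_s: 9.93
position: [440.5, -274.9, 142.4]
eef_rot: [-2.309, -2.129, 0.001]
ft_force: [1.0, 0.2, -0.3]
gripper_width: 1.003
grasp_force: 0.0
[(0.87, [286.6, 138.6, 302.8, 172.4])]
[(0.75, [319.5, 178.7, 333.8, 197.1])]
s 15 43 [[-13.4, -28.4, 15.7], [-5.9, 7.4, 22.6], [-3.8, 28.4, 29.8]] 29.91597244005709
s 30 98 [[-14.8, -28.7, 31.0], [-7.4, 10.0, 41.2], [5.1, 28.9, 49.6]] 49.83751091925603
s 57 28 [[-13.9, -11.3, 58.2], [-11.6, 6.8, 61.5], [5.7, 12.7, 65.8]] 65.81678643236637
s 66 78 [[-12.3, -12.9, 66.4], [-1.8, 7.9, 73.5], [7.9, 14.2, 79.8]] 79.99542926958532
s 80 73 [[-16.1, -12.8, 80.3], [7.8, 2.0, 87.2], [13.3, 13.6, 94.7]] 94.97080059755683
s 95 72 [[-20.9, -12.0, 95.5], [12.1, 3.3, 103.0], [17.2, 12.2, 109.6]] 109.96182949596016
s 110 29 [[-21.0, -12.1, 110.1], [-16.8, 4.7, 112.1], [18.2, 13.5, 114.1]] 114.19189364331038
t 15 8 [[-3.7, 13.5, 17.2], [-3.4, 21.0, 19.8], [-3.1, 28.8, 24.1]] 24.596292217879295
t 30 46 [[-12.0, -27.2, 33.3], [-3.7, 10.6, 42.0], [9.7, 26.4, 49.9]] 49.970327684088375
t 57 5 [[-10.3, 8.1, 59.2], [-10.0, 11.9, 63.1], [6.4, 13.3, 65.3]] 65.60192708606928
t 66 75 [[-5.2, -11.7, 68.2], [2.5, 1.6, 72.9], [8.7, 13.7, 78.6]] 79.2968722592791
t 80 46 [[-9.1, -11.7, 80.2], [10.3, 0.6, 88.3], [13.4, 12.6, 94.7]] 94.73591267627808
t 95 52 [[-14.6, -10.7, 95.5], [15.2, 2.1, 103.4], [22.5, 13.2, 109.6]] 109.96686606451567
t 110 51 [[-18.4, -11.5, 110.2], [-13.9, 1.6, 112.0], [22.3, 11.8, 115.3]] 116.49260944364494
```

View pics/r1.png

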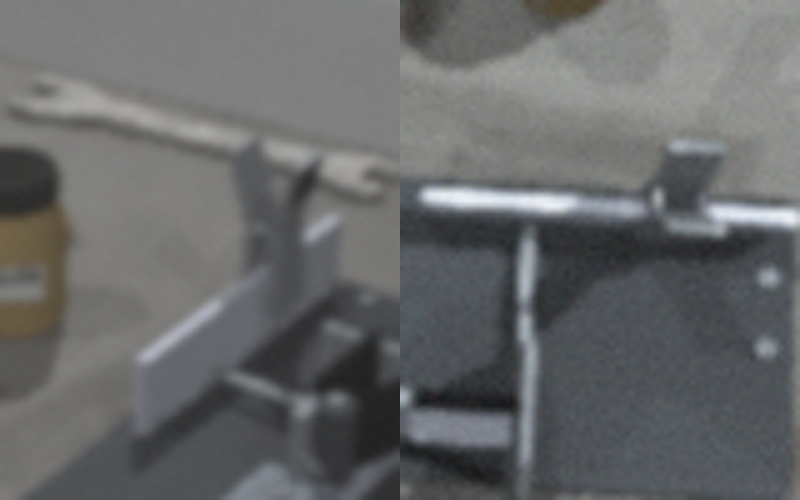

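Clip is on the plate, upright, within 1 mm of the line, feet about 28 mm up. That is just above the pointer arm's top at about 24 mm, so it can't block the pointer. Next is the leg.

```bash
python3 go.py 475 -142.4 120
python3 -m handwheel '[[[40,15,3],[0,0,0]],[[90,18,10],[0,0,0]],[[125,20,18],[0,0,0]],[[134.5,24,22],[0,0,0]],[[134.5,24,22],[0,0,0]]]' -0.54 25
python3 -m handwheel '[[[0,0,0],[0,0,0]],[[0,0,0],[0,0,0]]]'
python3 go.py 475 -142.4 42
```

```text
t 10.12 pos [ 443.88 -274.91  142.68] shift [134.56  20.57  22.64] turn [ 0.09  0.03 -0.01] F [0.4 0.7 0.4] w 1.0 gf 0.0 j [-0.68  0.04 -0.09  1.44  0.    0.97]
time_s: 10.75
position: [478.8, -142.0, 120.0]
eef_rot: [2.304, 2.135, -0.001]
ft_force: [0.3, -0.3, 0.3]
gripper_width: 0.769
grasp_force: 0.0
time_s: 11.0
position: [478.1, -143.6, 120.7]
eef_rot: [2.308, 2.13, 0.0]
ft_force: [0.0, -0.4, 0.3]
gripper_width: 0.771
grasp_force: 0.0
t 11.0 pos [ 478.08 -143.57  120.66] shift [ 0.96 -3.21 78.66] turn [ 0.03  0.03 -0.07] F [ 0.  -0.4  0.3] w 0.771 gf 0.0 j [-0.43 -0.02 -0.19  1.4  -0.    1.22]
```

```bash
python3 -m handwheel '[[[1,-3.3,15],[0,0,0]],[[1,-3.3,32],[0,0,0]],[[1,-3.3,32],[0,0,0]]]'
python3 -m handwheel '[[[0,0,8],[0,0,0]],[[0,0,16],[0,0,0]],[[0,0,16],[0,0,0]]]'
python3 go.py 475 -142.4 42
python3 - <<'E'
from h import *
c=cam("scene");t=cam("top")
cv2.imwrite("pics/l1.png",np.hstack([cv2.resize(c["frame"][130:230,265:365],None,fx=4,fy=4,interpolation=2),cv2.resize(t["frame"][180:280,240:340],None,fx=4,fy=4,interpolation=2)]))
E
```

```text
time_s: 11.38
position: [472.4, -140.4, 85.3]
eef_rot: [-2.303, -2.129, 0.003]
ft_force: [-0.4, 0.1, 0.0]
gripper_width: 0.775
grasp_force: 0.0
time_s: 11.75
position: [474.1, -140.9, 71.4]
eef_rot: [-2.306, -2.132, 0.001]
ft_force: [0.2, 0.0, -0.0]
gripper_width: 0.772
grasp_force: 0.0
t 11.75 pos [ 474.08 -140.88   71.44] shift [-1.46  1.08 29.44] turn [-0.08 -0.03  0.02] F [ 0.2  0.  -0. ] w 0.772 gf 0.0 j [-0.42 -0.   -0.27  1.3  -0.    1.22]
```

View pics/l1.png

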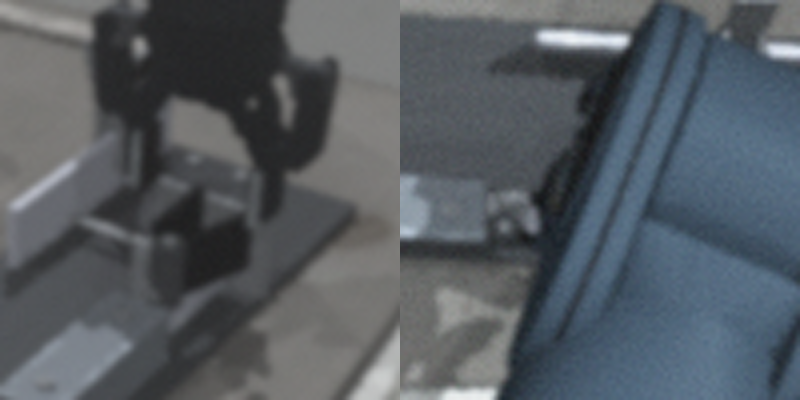

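```bash
cat > f.py <<'E'
from h import *
from go import M,p
c=cam("scene");np.set_printoptions(precision=1,suppress=True)
th=np.radians(-4.5);Rb=np.array([[np.cos(th),-np.sin(th),0],[np.sin(th),np.cos(th),0],[0,0,1]]);o=np.array([518.9,-171.4,0])
B=lambda x,y,z:o+Rb@np.array([x,y,z])
cr=lambda P:((proj(c,P)-[265,130])*4)
print("plate corner -x top/bottom",cr(B(-83,11.5,72)),cr(B(-83,11.5,16)),"+x top",cr(B(-7,11.5,72)))
print("lever free end outer top",cr(B(-45-31,35.5-17,78)),"grip end",cr(B(-45+12,35.5-24,78)))
for y in(-34,34):
  print("tip y",y,[cr(p+M.apply([x,y,-7])) for x in(-11,11)])
z=c["range_z"];K=c["mtx"];E=c["extrinsics"];v,u=np.mgrid[:384,:512]
q=np.stack([(u-K[0,2])/K[0,0]*z,(v-K[1,2])/K[1,1]*z,z],-1)@E[:3,:3].T+E[:3,3]
L=M.inv().apply((q-p).reshape(-1,3)).reshape(q.shape)
for s in(-1,1):
  for lo,hi in((-14,-8),(-8,0),):
    m=(abs(L[...,0])<16)&(L[...,1]*s>24)&(L[...,1]*s<65)&(L[...,2]>lo)&(L[...,2]<hi)&(z>0)
    a=L[m];print(s,lo,len(a),np.percentile(a,[3,50,97],axis=0).round(1).tolist() if len(a) else 0)
q2=(q-o)@Rb
m=(q2[...,2]>20)&(q2[...,2]<70)&(abs(q2[...,0]+75)<14)&(q2[...,1]<16)&(q2[...,1]>-5);a=q2[m];print("foot plate",len(a),np.percentile(a,[5,50,95],axis=0).round(1).tolist())
m=(q2[...,2]>45)&(q2[...,2]<76)&(q2[...,0]<-48)&(q2[...,0]>-90)&(q2[...,1]<60)&(q2[...,1]>17);a=q2[m];print("lever",len(a),np.percentile(a,[3,50,97],axis=0).round(1).tolist())
E
python3 f.py 475 -142.4 42
```

```text
t 11.85 pos [ 474.67 -141.13   72.34] shift [-1.24  0.43 30.34] turn [0.   0.   0.02] F [-0.8  0.3 -0.6] w 0.766 gf 0.0 j [-0.42 -0.   -0.27  1.3   0.    1.22]
plate corner -x top/bottom [266.7 217.9] [257.8 300.7] +x top [149.3 177. ]
lever free end outer top [250.4 210.2] grip end [189.1 181.7]
tip y -34 [array([260.2, 208.5]), array([240.9, 225.7])]
tip y 34 [array([154.3, 171.9]), array([134.2, 188. ])]
-1 -14 11 [[-0.4, -45.5, -13.5], [5.0, -39.6, -12.2], [12.5, -36.6, -8.9]]
-1 -8 16 [[-2.0, -35.3, -7.1], [4.7, -26.3, -3.6], [11.7, -24.8, -0.1]]
1 -14 19 [[-9.4, 31.2, -13.5], [4.1, 32.5, -11.3], [12.5, 42.3, -8.9]]
1 -8 3 [[-5.4, 31.6, -7.4], [-0.7, 32.0, -7.3], [4.0, 32.4, -7.2]]
foot plate 113 [[-85.1, 5.9, 21.8], [-79.0, 9.3, 42.1], [-64.9, 11.4, 67.1]]
lever 163 [[-76.9, 21.2, 45.8], [-70.0, 40.6, 59.2], [-63.3, 59.4, 75.5]]
```

Right finger clears the lever (about 2–4 mm outside), and the pads stand about 4 mm behind the foot plate's inner face. I'll go down.

```bash
python3 -m handwheel '[[[0,0,7],[0,0,0]],[[0,0,14],[0,0,0]],[[0,0,22],[0,0,0]],[[0,0,30],[0,0,0]],[[0,0,30],[0,0,0]]]'
python3 -m handwheel '[[[-4,0,0],[0,0,0]],[[-10,0,0],[0,0,0]],[[-18,0,0],[0,0,0]],[[-24,0,0],[0,0,0]],[[-24,0,0],[0,0,0]]]'
cat > k.py <<'E'
from h import *
from go import M,p
c=cam("scene");np.set_printoptions(precision=1,suppress=True)
th=np.radians(-4.5);Rb=np.array([[np.cos(th),-np.sin(th),0],[np.sin(th),np.cos(th),0],[0,0,1]]);o=np.array([518.9,-171.4,0])
print("TCP in base",(p-o)@Rb)
z=c["range_z"];K=c["mtx"];E=c["extrinsics"];v,u=np.mgrid[:384,:512]
q=(np.stack([(u-K[0,2])/K[0,0]*z,(v-K[1,2])/K[1,1]*z,z],-1)@E[:3,:3].T+E[:3,3]-o)@Rb
for xa in(0,12,24,36):
    m=(q[...,2]>18)&(q[...,2]<28)&(q[...,0]>xa)&(q[...,0]<xa+12)&(q[...,1]<40)&(q[...,1]>-100);a=q[m]
    if len(a)>2: print("arm",xa,len(a),np.median(a,0),a[:,1].min(),a[:,1].max())
m=(q[...,2]>45)&(q[...,2]<76)&(q[...,0]<-52)&(q[...,0]>-90)&(q[...,1]<60)&(q[...,1]>-50);a=q[m];print("lever side",len(a),np.percentile(a,[3,50,97],axis=0).round(1).tolist())
for n in("scene","top"):
    if n=="top":c=cam(n)
    r=spot_point("pointer",n)
    if r: print("pointer",n,r[0],(atz(c,r[0]["xy"],21)-o)@Rb)
    print("mark z21",proj(c,o+Rb@np.array([56.5,-58.6,21])),"rest",proj(c,o+Rb@np.array([56.5,5.5,21])))
    f=c["frame"];cv2.imwrite(f"pics/k_{n}.png",f)
E
python3 k.py 475 -142.4 42
```

```text
time_s: 12.52
position: [473.7, -140.7, 41.1]
eef_rot: [-2.305, -2.131, 0.001]
ft_force: [1.0, 0.3, -0.3]
gripper_width: 0.769
grasp_force: 0.0
time_s: 13.15
position: [473.0, -163.5, 42.6]
eef_rot: [-2.305, -2.131, -0.006]
ft_force: [1.8, 5.5, 1.0]
gripper_width: 0.771
grasp_force: 2.9
t 13.15 pos [ 473.01 -163.48   42.57] shift [21.17  0.33  0.67] turn [ 0.04 -0.28  0.01] F [1.8 5.5 1. ] w 0.771 gf 2.9 j [-0.47  0.03 -0.3   1.24  0.    1.18]
TCP in base [-46.4   4.3  42.6]
arm 0 9 [  6.4 -10.7  22.4] -16.693685756892013 -7.810301610213715
arm 12 12 [ 18.  -10.6  22.1] -15.534127666139756 -7.477965599655214
arm 24 9 [ 29.7 -10.8  22. ] -16.13420384126958 -7.934936570987399
arm 36 11 [ 41.4 -11.1  22. ] -61.86899584250343 -9.618842460038204
lever side 253 [[-87.7, -7.9, 46.0], [-69.2, 20.2, 62.9], [-54.8, 56.3, 75.3]]
pointer scene {'xy': [286.1, 180.0], 'p': 0.76} [ 53.5 -16.3  21. ]
mark z21 [294.1 172.7] rest [280.2 183.4]
pointer top {'xy': [325.3, 189.7], 'p': 0.44} [ 69.  -68.7  21. ]
mark z21 [321.  194.5] rest [294.9 192.9]
```

```bash
python3 -m handwheel '[[[-8,0,0],[0,0,0]],[[-18,0,0],[0,0,0]],[[-28,0,0],[0,0,0]],[[-38,0,0],[0,0,0]],[[-44,0,0],[0,0,0]]]'
python3 -m handwheel '[[[-2,0,0],[0,0,0]],[[-3.6,0,0],[0,0,0]],[[-3.6,0,0],[0,0,0]],[[-3.6,0,0],[0,0,0]]]'
python3 k.py 475 -142.4 42
python3 -c "
import cv2
a=cv2.imread('pics/k_scene.png')[130:210,255:355];cv2.imwrite('pics/k1.png',cv2.resize(a,None,fx=7.5,fy=7.5,interpolation=2))"
```

```text
time_s: 13.98
position: [469.6, -206.2, 42.6]
eef_rot: [-2.303, -2.13, -0.009]
ft_force: [1.3, 8.9, 3.3]
gripper_width: 0.768
grasp_force: 4.5
time_s: 14.48
position: [469.3, -209.8, 42.6]
eef_rot: [-2.303, -2.131, -0.008]
ft_force: [1.1, 8.0, 1.9]
gripper_width: 0.77
grasp_force: 3.9
t 14.47 pos [ 469.3  -209.84   42.59] shift [67.67  0.44  1.03] turn [ 0.04 -0.37  0.05] F [1.1 8.  1.9] w 0.77 gf 3.9 j [-0.55  0.07 -0.26  1.25  0.01  1.09]
TCP in base [-46.4 -42.2  42.6]
arm 0 8 [  4.7 -56.9  22.2] -62.77497656848236 -54.78121736349473
arm 12 12 [ 16.6 -57.4  21.7] -62.82373782913673 -54.720654265273254
arm 24 9 [ 31.3 -57.2  21.7] -60.39683212696434 -56.0275736837398
arm 36 9 [ 41.6 -57.9  22.5] -61.32877798144342 -53.761602076262804
lever side 287 [[-87.9, -38.6, 46.1], [-67.4, -14.2, 61.3], [-54.3, 20.9, 75.3]]
pointer scene {'xy': [296.9, 171.8], 'p': 0.63} [ 53.  -66.5  21. ]
mark z21 [294.1 172.7] rest [280.2 183.4]
pointer top {'xy': [314.0, 245.4], 'p': 0.37} [-68.2 -46.   21. ]
mark z21 [321.  194.5] rest [294.9 192.9]
```

View pics/k1.png

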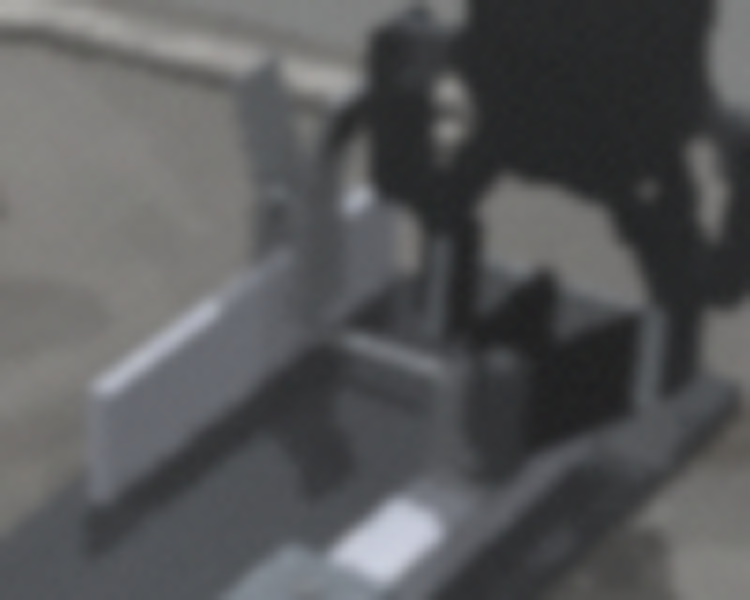

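```bash
cat > n.py <<'E'
import sys
from h import *
np.set_printoptions(precision=1,suppress=True)
th=np.radians(-4.5);Rb=np.array([[np.cos(th),-np.sin(th),0],[np.sin(th),np.cos(th),0],[0,0,1]]);o=np.array([518.9,-171.4,0])
c=cam("scene")
def plane(uv,ax,val):
    a,d=ray(c,uv);a=Rb.T@(a-o);d=Rb.T@d;return a+d*(val-a[ax])/d[ax]
f0=cv2.imread("pics/scene0.png").astype(np.float32).mean(2)
# rectify near face: y in [-110,50], z in [12,52]
def rect(f,fn,A,Bv):
    mp=np.array([[proj(c,o+Rb@fn(a,b)) for a in A] for b in Bv],np.float32);return cv2.remap(f,mp[...,0],mp[...,1],cv2.INTER_CUBIC)
Y=np.arange(-90,-30,.5);Z=np.arange(14,48,2.)
im=rect(f0,lambda y,z:np.array([56.5,y,z]),Y,Z)
for i,zz in enumerate(Z):
    r=im[i]-np.convolve(np.pad(im[i],20,mode="edge"),np.ones(41)/41,"valid");k=(Y>-68)&(Y<-50);j=np.argmin(np.where(k,r,99));w=np.clip(-r[max(j-6,0):j+7]-5,0,None);print("mark z%d"%zz,Y[j],round(float((w*Y[max(j-6,0):j+7]).sum()/w.sum()),1),end="; ")
print()
X=np.arange(0,56,4.)
for nm,f,lo,hi in(("rest",f0,-10,20),("now",c["frame"].astype(np.float32).mean(2),-75,-45)):
    Y=np.arange(lo,hi,.5);im=rect(f,lambda y,x:np.array([x,y,22.]),Y,X)
    for i,x in enumerate(X):
        r=im[i]-np.median(im[i]);j=np.argmax(r[10:-10])+10;w=np.clip(r[j-7:j+8]-r[j]*.3,0,None);print(nm,int(x),round(float((w*Y[j-7:j+8]).sum()/w.sum()),1),end="; ")
    print()
E
python3 n.py
```

```text
mark z14 -63.5 nan; mark z16 -61.0 nan; mark z18 -60.5 nan; mark z20 -63.5 nan; mark z22 -64.0 nan; mark z24 -63.5 nan; mark z26 -66.5 nan; mark z28 -65.5 nan; mark z30 -64.0 nan; mark z32 -63.5 nan; mark z34 -63.5 nan; mark z36 -63.0 nan; mark z38 -63.0 nan; mark z40 -64.5 nan; mark z42 -64.0 nan; mark z44 -67.0 -67.2; mark z46 -65.0 -64.9; 
rest 0 5.1; rest 4 3.5; rest 8 3.5; rest 12 3.4; rest 16 3.6; rest 20 3.6; rest 24 3.5; rest 28 3.5; rest 32 3.6; rest 36 3.6; rest 40 3.5; rest 44 1.1; rest 48 -5.7; rest 52 15.8; 
now 0 -57.1; now 4 -59.0; now 8 -59.5; now 12 -59.5; now 16 -59.4; now 20 -59.1; now 24 -59.0; now 28 -58.6; now 32 -59.0; now 36 -59.5; now 40 -59.8; now 44 -60.6; now 48 -71.0; now 52 -49.2; n.py:15: RuntimeWarning: invalid value encountered in scalar divide
  r=im[i]-np.convolve(np.pad(im[i],20,mode="edge"),np.ones(41)/41,"valid");k=(Y>-68)&(Y<-50);j=np.argmin(np.where(k,r,99));w=np.clip(-r[max(j-6,0):j+7]-5,0,None);print("mark z%d"%zz,Y[j],round(float((w*Y[max(j-6,0):j+7]).sum()/w.sum()),1),end="; ")
```

```bash
cat > n2.py <<'E'
from h import *
np.set_printoptions(precision=1,suppress=True)
th=np.radians(-4.5);Rb=np.array([[np.cos(th),-np.sin(th),0],[np.sin(th),np.cos(th),0],[0,0,1]]);o=np.array([518.9,-171.4,0])
c=cam("top")
def rect(f,fn,A,Bv):
    mp=np.array([[proj(c,o+Rb@fn(a,b)) for a in A] for b in Bv],np.float32);return cv2.remap(f,mp[...,0],mp[...,1],cv2.INTER_CUBIC)
f0=cv2.imread("pics/top0.png").astype(np.float32).mean(2)
Y=np.arange(-25,35,.5)
for X,z in((np.arange(0,56,4.),22.),(np.arange(-80,-5,6.),72.)):
    im=rect(f0,lambda y,x:np.array([x,y,z]),Y,X)
    for i,x in enumerate(X):
        k=(Y>-8)&(Y<16);r=im[i]-np.median(im[i]);j=np.argmax(np.where(k,r,-99));w=np.clip(r[j-10:j+11]-.4*r[j],0,None);print(z,int(x),round(float((w*Y[j-10:j+11]).sum()/w.sum()),1),end="; ")
    print()
Y=np.arange(-140,80,.5)
for f in(f0,):
    im=rect(f,lambda y,x:np.array([x,y,52.]),Y,np.arange(58,61,.5)).mean(0)
    m=im.max();a=np.nonzero(im>165)[0];print("plate ends",Y[a[0]],Y[a[-1]])
    k=(Y>-68)&(Y<-50);w=np.clip(215-im,0,None)*k;print("mark",(w*Y).sum()/w.sum(),Y[k][np.argmin(im[k])])
E
python3 n2.py
```

```text
22.0 0 3.9; 22.0 4 4.1; 22.0 8 4.5; 22.0 12 4.5; 22.0 16 4.7; 22.0 20 4.8; 22.0 24 4.8; 22.0 28 4.8; 22.0 32 4.6; 22.0 36 4.2; 22.0 40 4.2; 22.0 44 4.5; 22.0 48 4.2; 22.0 52 3.8; 
72.0 -80 6.7; 72.0 -74 7.1; 72.0 -68 7.0; 72.0 -62 7.1; 72.0 -56 7.2; 72.0 -50 7.5; 72.0 -44 7.4; 72.0 -38 6.9; 72.0 -32 7.3; 72.0 -26 7.2; 72.0 -20 7.1; 72.0 -14 6.9; 72.0 -8 8.6; 
plate ends -122.0 59.0
mark -59.4270515889378 -59.5
```

Top view gives a draw of about 63.8 mm (pointer at rest 4.5, mark −59.4), and the leg is out about 62.7. I'll add about 1.1 mm and pinch.

```bash
python3 -m handwheel '[[[-0.6,0.7,0],[0,0,0]],[[-1.1,1.4,0],[0,0,0]],[[-1.1,1.4,0],[0,0,0]],[[-1.1,1.4,0],[0,0,0]],[[-1.1,1.4,0],[0,0,0]]]' 1 45
python3 -m handwheel '[[[0,0,0],[0,0,0]],[[0,0,0],[0,0,0]],[[0,0,0],[0,0,0]]]' 
python3 k.py 475 -142.4 42; python3 n.py 2>/dev/null | grep now
python3 -c "
import cv2
a=cv2.imread('pics/k_scene.png')[130:210,255:355];cv2.imwrite('pics/k2.png',cv2.resize(a,None,fx=7.5,fy=7.5,interpolation=2))"
```

```text
time_s: 15.4
position: [470.2, -210.6, 42.3]
eef_rot: [-2.301, -2.131, -0.008]
ft_force: [1.7, 8.3, 2.8]
gripper_width: 0.257
grasp_force: 51.2
time_s: 15.78
position: [470.2, -210.6, 42.4]
eef_rot: [-2.301, -2.131, -0.008]
ft_force: [1.1, 8.2, 2.3]
gripper_width: 0.261
grasp_force: 51.2
t 15.78 pos [ 470.2  -210.65   42.35] shift [68.41 -0.43  0.83] turn [-0.03 -0.4   0.12] F [1.1 8.2 2.3] w 0.261 gf 51.2 j [-0.56  0.07 -0.26  1.25  0.01  1.09]
TCP in base [-45.5 -42.9  42.4]
arm 0 9 [  5.3 -57.8  21.4] -63.16219882658547 -55.86227598069787
arm 12 11 [ 17.6 -57.5  22. ] -62.46625615694596 -56.24398343765121
arm 24 10 [ 29.3 -58.3  22.3] -62.16538095943892 -54.02056433327786
arm 36 10 [ 42.2 -59.7  21.2] -65.36308720306023 -55.18399958629892
lever side 231 [[-71.4, -45.0, 46.4], [-61.2, -18.1, 61.9], [-53.2, 20.7, 75.6]]
pointer scene {'xy': [294.5, 174.3], 'p': 0.81} [ 51.3 -52.2  21. ]
mark z21 [294.1 172.7] rest [280.2 183.4]
mark z21 [321.  194.5] rest [294.9 192.9]
now 0 -57.9; now 4 -58.6; now 8 -59.5; now 12 -59.5; now 16 -60.0; now 20 -60.0; now 24 -60.0; now 28 -59.9; now 32 -59.6; now 36 -60.5; now 40 -61.8; now 44 -60.1; now 48 -70.6; now 52 -49.3;
```

View pics/k2.png

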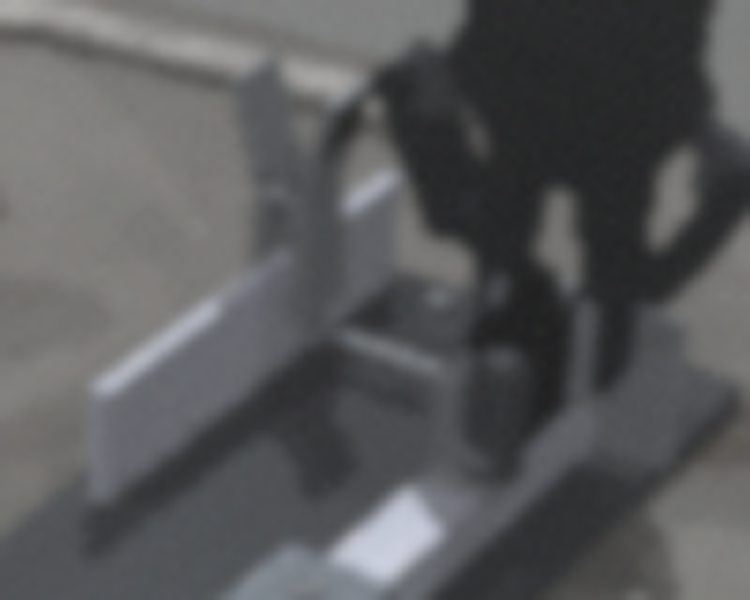

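```bash
python3 -m handwheel '[[[-0.5,0,0],[0,0,0]],[[-0.5,0,0],[0,0,0]],[[-0.5,0,0],[0,0,0]],[[-0.5,0,0],[0,0,0]]]' 1 70
for i in 1 2; do python3 k.py 475 -142.4 42|grep -E "TCP|arm"; python3 n.py 2>/dev/null | grep now; done
python3 - <<'E'
from h import *
cam("scene");cam("top")
for t in("clip","tape_measure","screw_jar","grease_tin"):print(t,[(x["p"],np.round(x["extent"])) for x in recognise(t,"scene")[:1]])
print(observe())
E
```

```text
time_s: 16.52
position: [470.5, -211.1, 42.4]
eef_rot: [-2.301, -2.132, -0.008]
ft_force: [2.6, 8.1, 2.2]
gripper_width: 0.245
grasp_force: 73.6
TCP in base [-45.2 -43.4  42.4]
arm 0 9 [  5.5 -57.9  21.9] -64.76103690632786 -56.26515496847538
arm 12 11 [ 19.8 -57.7  22.2] -63.30421362000805 -55.84365149922098
arm 24 8 [ 30.  -59.2  21.9] -63.08185994801517 -55.700677566787896
arm 36 11 [ 42.  -58.9  22.2] -62.629212912489706 -55.919830586689976
now 0 -59.1; now 4 -59.9; now 8 -60.1; now 12 -60.5; now 16 -60.6; now 20 -60.5; now 24 -60.5; now 28 -60.4; now 32 -59.7; now 36 -60.5; now 40 -61.0; now 44 -61.3; now 48 -71.1; now 52 -49.4; 
TCP in base [-45.1 -43.4  42.4]
arm 0 10 [  7.1 -59.2  22.4] -61.55565793399717 -56.12869717544024
arm 12 10 [ 18.1 -58.7  21.6] -64.51580143981847 -56.13088438154397
arm 24 9 [ 29.9 -59.6  22.4] -62.92204886641237 -56.64521150350348
arm 36 11 [ 42.9 -60.2  21.1] -64.31999032910389 -56.52803780392733
now 0 -59.0; now 4 -59.9; now 8 -60.1; now 12 -60.6; now 16 -60.6; now 20 -60.5; now 24 -60.6; now 28 -60.3; now 32 -60.4; now 36 -60.5; now 40 -60.9; now 
[... 218 characters left out ...]
02., 168., 232., 193.]))]
{'time_s': 17.325, 'joint_pos': array([-0.55576971,  0.0716503 , -0.25435013,  1.24792243,  0.00637153,
        1.0910594 ]), 'qd': array([-8.59683967e-04,  9.23275349e-04,  3.84183550e-04, -6.87822780e-05,
       -6.97167811e-04,  7.08411783e-04]), 'joint_efforts': array([ -4.40591946, -33.56817126,  31.73724532,  -1.61849454,
        -2.03020625,   0.08553042]), 'position': array([ 470.49265272, -211.092256  ,   42.44454181]), 'eef_rot': array([-2.30082226, -2.13219173, -0.00834075]), 'ft_force': array([2.67792801, 7.95461767, 2.34567365]), 'moment': array([1.71960559, 0.29206626, 0.07081241]), 'grasp_force': 73.57256608083844, 'gripper_width': 0.2453363041159034}
```

```bash
cat > v.py <<'E'
from h import *
th=np.radians(-4.5);Rb=np.array([[np.cos(th),-np.sin(th),0],[np.sin(th),np.cos(th),0],[0,0,1]]);o=np.array([518.9,-171.4,0])
Q=[]
for k in range(3):
    c=cam("scene");z=c["range_z"];K=c["mtx"];E=c["extrinsics"];v,u=np.mgrid[:384,:512]
    q=(np.stack([(u-K[0,2])/K[0,0]*z,(v-K[1,2])/K[1,1]*z,z],-1)@E[:3,:3].T+E[:3,3]-o)@Rb
    m=(q[...,2]>50)&(q[...,2]<74)&(q[...,0]<-46)&(q[...,0]>-75)&(q[...,1]<12)&(q[...,1]>-30);Q.append(q[m])
a=np.vstack(Q)
for y in range(-30,10,5):
    b=a[(a[:,1]>=y)&(a[:,1]<y+5)]
    if len(b):print(y,len(b),np.percentile(b[:,0],[10,50,90]).round(1))
E
python3 v.py
python3 -m handwheel '[[[0,0,0],[0,0,0]],[[0,0,0],[0,0,0]],[[0,0,0],[0,0,0]],[[0,0,0],[0,0,0]]]' 1 100
python3 v.py
```

```text
-30 27 [-60.1 -58.1 -57.6]
-25 22 [-59.2 -58.4 -57.8]
-20 22 [-59.  -58.2 -57.6]
-15 28 [-59.1 -58.6 -58. ]
-10 18 [-59.5 -59.  -58.3]
0 1 [-63.8 -63.8 -63.8]
5 18 [-65.7 -64.9 -64.3]
time_s: 17.98
position: [471.0, -211.2, 42.5]
eef_rot: [-2.301, -2.134, -0.009]
ft_force: [3.9, 8.3, 2.2]
gripper_width: 0.226
grasp_force: 104.2
-30 32 [-61.  -58.  -56.9]
-25 20 [-58.7 -57.9 -57.4]
-20 18 [-58.9 -58.2 -57.5]
-15 29 [-59.2 -58.3 -57.7]
-10 17 [-59.7 -58.6 -57.9]
0 1 [-63.1 -63.1 -63.1]
5 17 [-65.4 -64.8 -64.3]
```

```bash
python3 n.py 2>/dev/null | grep now; python3 -c "
from workcell import sign_off
print(sign_off())"
```

```text
now 0 -59.1; now 4 -60.0; now 8 -60.1; now 12 -60.6; now 16 -61.0; now 20 -60.5; now 24 -60.1; now 28 -60.0; now 32 -60.0; now 36 -60.5; now 40 -61.9; now 44 -62.0; now 48 -71.3; now 52 -49.4; 
the job is handed in; nothing more can be done
None
```

I handed the job in at about 18 s; the sign-off gave no verdict. By my measurements the clip is upright and within 1 mm of the line, its feet about 28 mm above the table (23–24 mm down over the plate's edge) so they clear the pointer arm. The leg is drawn out about 64 mm, to within roughly 1 mm of the line, with the lever squeezed shut and held; the tape, jar and tin were not touched.

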